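# Fetch the cream jar from behind the tumbler, pot and flacon

### The job

The low face-cream jar in the walnut caddy is hemmed in by the tumbler, the brush pot and the perfume flacon: first stand all three of them aside in the long steel tray. Once they are all there, lift the jar out and set it in the middle of the round marble dish; only then put the three back in the caddy, each upright on the very pad it came from, with nothing tipped over on the way. Leave the mascara tube, the hair stick and the eyelash curler where they are.

Things in the scene. Friction and masses are not known exactly. Their poses are not given: they have to be found in the camera images.
- caddy: Fixed walnut board 150 (its x) x 210 (its y) mm, 8 mm thick; wall 6 mm thick on its far (+x) edge up to z = 35 mm, rims on both y ends up to 16 mm, front open. Origin: centre of underside. Cork pads flush with its floor at (x, y) = (30, 64), (30, -64), (-36, 0) mm, diameter 63 mm, carry tumbler, pot and flacon in varying order; one of 54 mm at (30, 0) carries the jar. Gaps at the jar: 8 to 20 mm.
- tray: Fixed empty long tray of brushed steel, the side area: 240 (its x) x 120 (its y) mm, floor 5 mm thick, rim 4 mm wide rising to 13 mm all round. Origin: centre of the underside; z up. Room for the three tall things in a row along its x, about 75 mm apart. It may lie left or right of the caddy.
- dish: Fixed round flat marble dish (a plain disc without a rim), 100 mm diameter (flat top 96 mm), 10 mm thick. Origin: centre of the underside. It lies on the other side of the caddy from the tray.
- tumbler: Loose cobalt-blue glass tumbler, straight-sided and open at the top: 52 mm outer diameter, 110 mm high, wall 3 mm, about 0.18 kg. Origin: centre of the underside, z up.
- pot: Loose white porcelain brush pot, empty, a straight cylinder open at the top: 60 mm outer diameter, 88 mm high, wall 4 mm, about 0.2 kg. Origin: centre of the underside, z up.
- flacon: Loose perfume flacon: square amber glass body 42 x 42 mm, 66 mm high, sides along its x and y; on top a round gold cap, 26 mm diameter, from 70 to 100 mm above the underside, firmly on and good to grip. About 0.15 kg. Origin: centre of the underside, z up.
- jar: Loose low round face-cream jar, white porcelain below and a brushed aluminium lid (firmly on) above: 52 mm diameter, 42 mm high, about 0.12 kg. It stands on the pad in the caddy next to the far wall. Origin: centre of the underside, z up.
- mascara: Bystander: slim mascara tube with a gold cap standing upright beyond the caddy, 20 mm diameter, 108 mm high, tips easily. Origin: centre of the underside.
- hairstick: Bystander: sandalwood hair stick lying flat beyond the caddy, 150 mm long (its x), 10 mm wide, 8 mm high. Origin: centre of the underside.
- curler: Bystander: stainless eyelash curler lying flat beyond the caddy, about 105 x 75 mm, up to 10 mm high, its jaw at its +x end. Origin: near the middle, on the underside.
Not all that is in view belongs to the job. What is shaped like the pot but turquoise is not meant.

How it is judged:
By the outcome, as a careful person would: the job done as asked, in the order asked, and still so for the second after the job is handed in, with the robot touching nothing.
It also fails if it takes over 122 s, if anything falls off the work surface, if the arm or the gripper's body presses on something with over 40 N, if the wrist force passes 120 N, or if a joint passes its speed limit or range.

### The arm

A 6-joint arm with a two-finger parallel gripper is mounted at the origin on the work surface. World frame = base frame: x ahead of the robot, y to its left, z up, the work surface at z = 0. Lengths are in m, angles in degrees, forces in N, time in s.
With the tool pointing down it reaches from about 0.35 to 0.975 m from the base axis. Payload 7.1 kg.
Tool frame: the origin (TCP) lies at the very end of the fingers, on their centre line; the grasp point (between the pads) lies 19 mm behind it; z points along the fingers, y is the direction in which the jaws open and shut (so a half turn about z gives the same grasp; the last joint's range is limited). The gripper opens to 88 mm and grips with 3 to 60 N. Pads are 20 mm wide; open, the fingers measure 115 mm over their backs; the gripper's body (75 mm by 178 mm) begins 61 mm behind the grasp point.
Start: joints at [63.14, 24.242, 93.386, -0, 62.372, -1.089], TCP at [0.272, 0.563, 0.223] pointing down, gripper open.
Joint ranges: [-172.04, 172.04], [-51.8, 120.97], [4.93, 147.93], [-75.15, 255.16], [6.16, 154.13], [-145.62, 145.62]. Speed limits (degrees/s): [136.94, 136.94, 172.46, 180, 180, 180].

### API

Orientations are given as [roll, pitch, yaw] about the fixed x, y, z axes, in that order (R = Rz(yaw) Ry(pitch) Rx(roll)).
In Python, from rig import readout, grab_frame, get_calibration, close_job, models gives the robot as it stands.
- The arm moves only by the tool send_rows, never from a script. Its argument "increments" is a list of rows, each a list of 3 entries, a list of its own where there are three numbers: the opening, from 0 (shut) to 1 (fully open), then the shift along the world's x, y, z in units of 0.04 m (1.0 is 0.04 m), then the turn about the world's z in units of 0.12 rad (1.0 is 0.12 rad). A call has 1 to 20 rows; each row shifts and turns the commanded pose from where the row before left it; what a row does not reach is not made up. A row lasts 1/8 s, in which the tool goes at most 62.5 mm and 10.7 degrees, less where a joint would pass 70% of its speed; a pose out of reach is approached as far as the arm can. A call with a number of a shift or a turn outside -1 to 1 is refused whole. A call with a gripper value outside its range is refused whole. The fingers move at their own pace and stop on an object; "squeeze" is the grip in N (left out, the last holds). Time passes only in rows, so rows that do not move let the fingers close. It gives the time, the measured TCP pose, the force and the opening at its end, in the units of the state.
- readout.read_state(): the state, without advancing time (a new reading comes with each control period).
- grab_frame(name): name is "scene" or "top" or "wrist"; returns the picture (384x512x3 uint8, red, green, blue); there is no depth.
- get_calibration(name): a dict with "fx", "fy", "cx", "cy" (pixels), "R" (3x3) and "t" (3): a world point X has camera coordinates R X + t. Camera axes: x right, y down, z forward; pixel columns grow to the right and rows downward; lengths in m; the calibration is good to about 2 mm. The wrist camera is an equidistant fisheye: a pixel r from the principal point sees the ray r / f radians off the axis. A picture is of the moment at which its call begins: read the wrist's pose just before it. get_calibration takes no time and is no camera call; for the wrist camera it gives the pose at the moment of the call.
- close_job(): hands the job in, once; it reports no verdict.
Trained networks look in the newest picture that a camera, given by its name, has taken for a name from the list of things; names that differ only in an ending like _2 or _b are one class to them, and where a whole thing is asked for, a point or a joint stands for the part that bears it (a point fixed in the world has none). Each returns a list of dicts, best first, with "score" (0 to 1); they miss things now and then, are a little off and sometimes report something else, mostly with a low value. They report only what shows in the picture. A call takes as long as a camera call. They do not tell look-alikes from the thing itself.
- models.recognise(camera, label): "location" ([x, y, z] in m, in world coordinates, good to about 4 mm: the middle of the surface that is visible of it).
- models.cut_out(camera, label): "pixels" (384x512 bool, what is visible of it).
The state is a dict: "clock": time; "joint_pos": joint angles; "qd": joint speeds; "joint_torque": joint torques, N m; "tool_pos": TCP position; "tcp_rot": TCP orientation; "contact_force": force on the tool from outside, world axes, zero at the start; "torque": the same for the moment, N m; "opening": finger opening in m.
Only numpy, scipy, OpenCV 4.12 (cv2) and the standard library are available. Lean on these libraries where they do the work, as an engineer would, in place of code of your own. Each camera call takes 0.05 s, during which the arm holds its last target.

## Working session

There is one attempt and no reset: what is moved stays moved. The work goes in short steps, Python scripts to look and compute and a tool call to move; the robot and the scene stay as the last step left them, time stands still between calls to the robot, and variables do not carry over. Pictures are saved under pics/ and viewed, and the job is handed in when it is done.

Besides the shell and the picture viewer there is one more tool, called after "Call:" as name([rows], argument=value, ...), one row to a line, values as JSON. send_rows: Moves the arm, as the interface text tells. Its arguments: {"type":"object","properties":{"increments":{"type":"array","items":{"type":"array"}},"squeeze":{"type":"number"}},"required":["increments"]}

```bash
ls; mkdir -p pics; python3 - <<'E'
from rig import readout, grab_frame, get_calibration, models
import cv2, numpy as np
print(readout.read_state())
for n in ["scene","top"]:
    f=grab_frame(n); cv2.imwrite(f"pics/{n}0.png",f[:,:,::-1])
    c=get_calibration(n); print(n,c)
    for l in ["caddy","tray","dish","tumbler","pot","flacon","jar","mascara","hairstick","curler"]:
        try: r=models.recognise(n,l)
        except Exception as e: r=e
        print(n,l,[(np.round(q["location"],3).tolist(),round(q["score"],2)) for q in r] if isinstance(r,list) else r)
print(readout.read_state()["clock"])
E
```

```text
pics
{'clock': 0.0, 'joint_pos': array([ 6.31383204e+01,  2.42829927e+01,  9.34344669e+01,  8.44342322e-05,
        6.23724987e+01, -1.08875452e+00]), 'qd': array([ 0.01673981,  0.00872302, -0.01492   , -0.08109944, -0.00136794,
       -0.04398388]), 'joint_torque': array([ 2.23445277e-03, -5.44646645e+01, -2.73656505e+01,  6.45444612e-02,
        2.30247719e-02, -8.50589913e-05]), 'tool_pos': array([0.27146518, 0.56231301, 0.22189658]), 'tcp_rot': array([-1.79910059e+02, -1.78404605e-03,  1.54227034e+02]), 'contact_force': array([0.21842807, 0.3804874 , 0.28381627]), 'torque': array([-0.00280903,  0.04301569, -0.03343575]), 'opening': 0.0877550077826234}
scene {'fx': 414.3683436579586, 'fy': 414.3683436579586, 'cx': 253.39667078985187, 'cy': 199.15225899494223, 'R': array([[-0.1588549 ,  0.98720636,  0.01373757],
       [ 0.66599782,  0.11741908, -0.73665437],
       [-0.72884293, -0.10787196, -0.67612988]]), 't': array([ 0.07662454, -0.38715005,  1.42375217])}
scene caddy [([0.669, -0.011, 0.014], 0.63)]
scene tray [([0.57, 0.275, 0.005], 0.7)]
scene dish [([0.579, -0.275, 0.009], 
[... 527 characters left out ...]
 'R': array([[ 0.00530863, -0.99982458, -0.01796187],
       [-0.99727031, -0.0039705 , -0.07373039],
       [ 0.07364614,  0.01830424, -0.99711644]]), 't': array([0.013955  , 0.62134952, 1.02599613])}
top caddy []
top tray []
top dish [([0.579, -0.275, 0.008], 0.9), ([0.626, -0.075, 0.072], 0.73)]
top tumbler [([0.634, 0.054, 0.034], 0.69)]
top pot [([0.442, -0.058, 0.013], 0.78), ([0.786, -0.005, 0.005], 0.69), ([0.565, -0.011, 0.016], 0.58), ([0.45, 0.054, 0.009], 0.57)]
top flacon [([0.626, -0.072, 0.071], 0.88)]
top jar [([0.629, -0.016, 0.051], 0.66)]
top mascara [([0.742, 0.178, 0.092], 0.65)]
top hairstick [([0.788, -0.004, 0.004], 0.84)]
top curler [([0.76, -0.211, 0.006], 0.7)]
1.1
```

```bash
python3 -c "
import cv2
for n in ['scene','top']:
    f=cv2.imread(f'pics/{n}0.png'); cv2.imwrite(f'pics/{n}0b.png',cv2.resize(f,(800,600),interpolation=cv2.INTER_CUBIC))
"
```

```text
(no output)
```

View pics/scene0b.png

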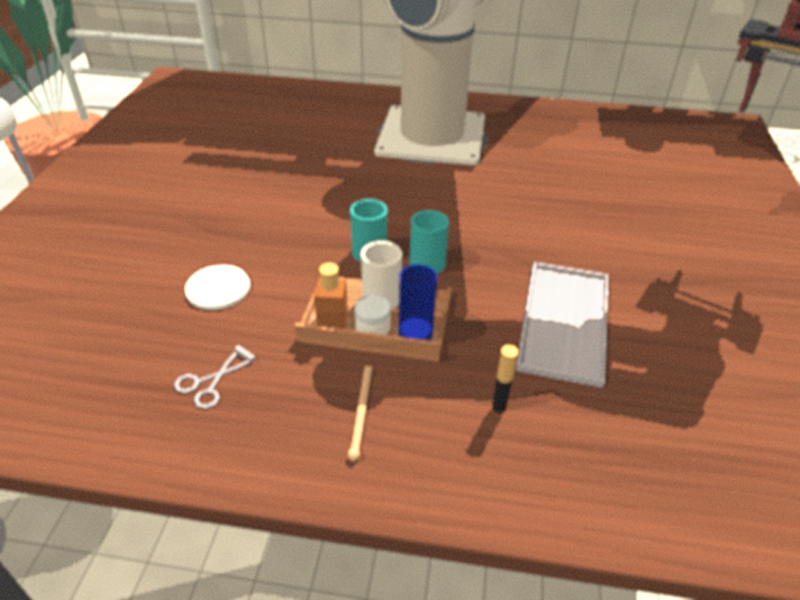

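View pics/top0b.png

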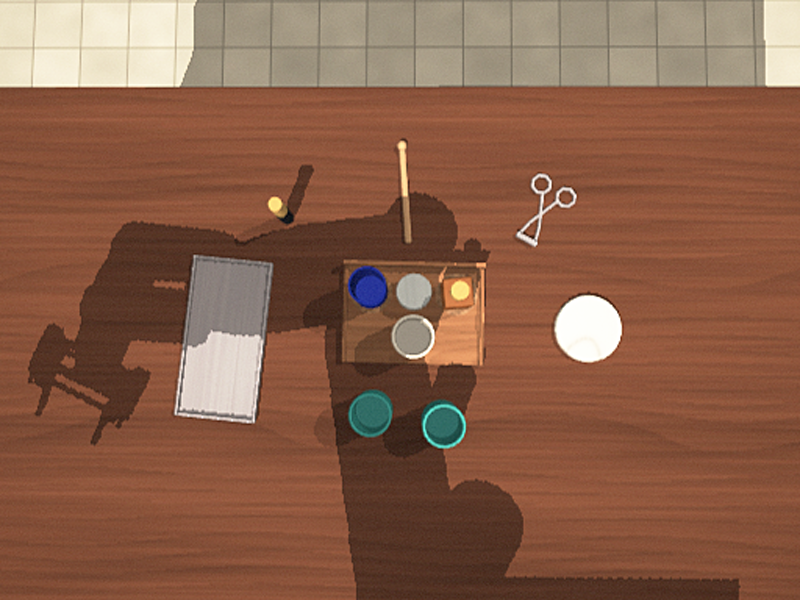

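In the top view (800x600 px), the blue tumbler is at (368,287), the jar at (414,291), the flacon at (459,291) and the white pot at (413,337), all in the caddy. There are three pot candidates: white (413,337), turquoise (370,413) and turquoise (444,425). The white one inside the caddy is the one meant. I'll confirm this in an enlarged crop and measure from it.

```bash
python3 -c "
import cv2
f=cv2.imread('pics/top0.png'); cv2.imwrite('pics/crop0.png',cv2.resize(f[155:295,205:325],None,fx=4.2,fy=4.2,interpolation=cv2.INTER_CUBIC))
cv2.imwrite('pics/crop1.png',cv2.resize(f[155:280,105:185],None,fx=4.2,fy=4.2,interpolation=cv2.INTER_CUBIC))
f=cv2.imread('pics/scene0.png'); cv2.imwrite('pics/crop2.png',cv2.resize(f[120:240,180:310],None,fx=4.5,fy=4.5,interpolation=cv2.INTER_CUBIC))
"
```

```text
(no output)
```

View pics/crop0.png

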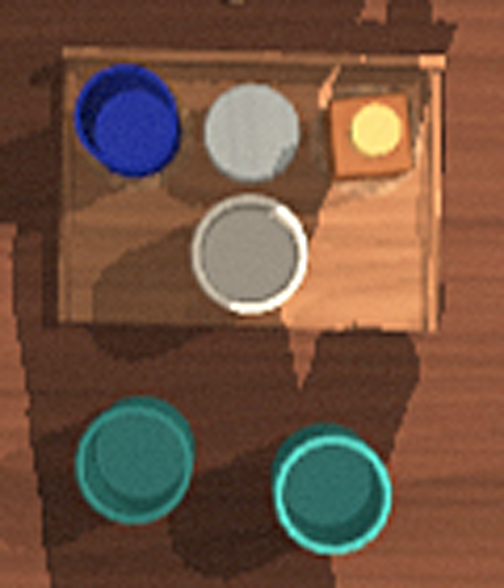

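View pics/crop1.png

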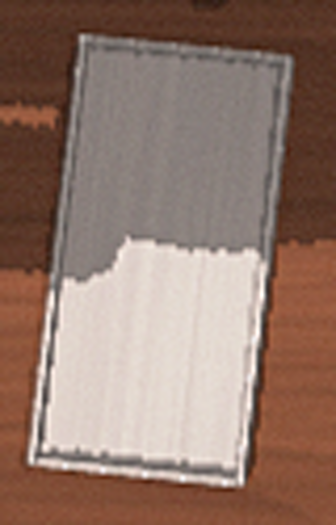

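View pics/crop2.png

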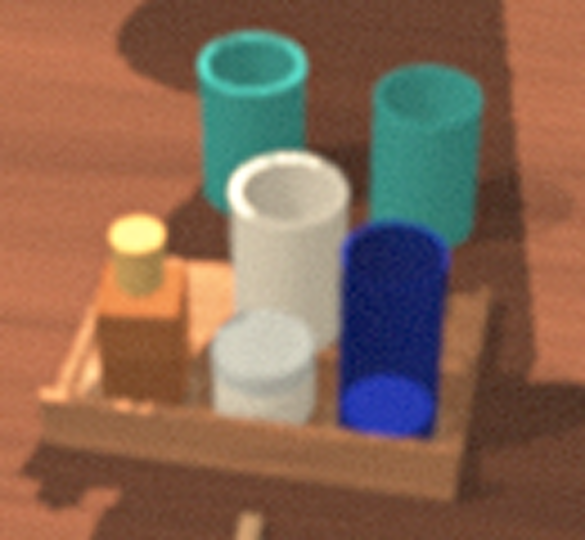

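The crop confirms it: the white pot is in the caddy at (250,254), and the two turquoise look-alikes at (135,460) and (332,492) stand outside it. Next I'll fit silhouettes to get accurate positions.

```bash
cat > h.py <<'E'
from rig import readout, grab_frame, get_calibration, models
import cv2, numpy as np
from scipy.optimize import minimize
def proj(c,X):
    P=np.asarray(X)@c["R"].T+c["t"]
    return np.stack([c["fx"]*P[:,0]/P[:,2]+c["cx"],c["fy"]*P[:,1]/P[:,2]+c["cy"]],1)
def ray(c,px,z):
    px=np.atleast_2d(px).astype(float)
    d=np.stack([(px[:,0]-c["cx"])/c["fx"],(px[:,1]-c["cy"])/c["fy"],np.ones(len(px))],1)@c["R"]
    o=-c["R"].T@c["t"]
    return o+d*((z-o[2])/d[:,2])[:,None]
a=np.linspace(0,2*np.pi,60)
def cyl(r,z0,z1):
    return np.concatenate([np.stack([r*np.cos(a),r*np.sin(a),0*a+z],1) for z in (z0,z1)])
def box(l,w,z0,z1):
    return np.array([[x*l/2,y*w/2,z] for x in(-1,1) for y in(-1,1) for z in (z0,z1)])
PARTS={"tumbler":[cyl(.026,0,.11)],"pot":[cyl(.03,0,.088)],"jar":[cyl(.026,0,.042)],
 "flacon":[box(.042,.042,0,.066),cyl(.013,.066,.1)],"mascara":[cyl(.01,0,.108)],
 "tray":[box(.24,.12,0,.013)],"dish":[cyl(.05,0,.01)],"caddy":[box(.15,.21,0,.012)]}
def hulls(c,name,x,y,z,yaw=0):
    R=np.array([[np.cos(yaw),-np.sin(yaw),0],[np.sin(yaw),np.cos(yaw),0],[0,0,1]])
    return [cv2.convexHull(proj(c,p@R.T+[x,y,z]).astype(np.float32)) for p in PARTS[name]]
def render(c,name,x,y,z,yaw=0):
    m=np.zeros((384,512),np.uint8)
    S=6
    for h in hulls(c,name,x,y,z,yaw):
        cv2.fillPoly(m,[np.round(h*2**S).astype(np.int32)],255,cv2.LINE_AA,S)
    return m/255.
def fit(c,mask,name,x0,z,yaw=None):
    m=cv2.GaussianBlur(mask.astype(float),(0,0),1.2)
    def cost(p):
        r=cv2.GaussianBlur(render(c,name,p[0]/100,p[1]/100,z,(p[2]/10 if len(p)>2 else 0)),(0,0),1.2)
        return ((r-m)**2).sum()/mask.sum()
    p0=[x0[0]*100,x0[1]*100]+([yaw*10] if yaw is not None else [])
    s=np.array([p0]+[np.array(p0)+np.eye(len(p0))[i] for i in range(len(p0))])
    b=minimize(cost,p0,method="Nelder-Mead",options=dict(initial_simplex=s,xatol=.01,fatol=1e-5))
    return np.r_[b.x[:2]/100,b.x[2:]/10],b.fun
E
python3 - <<'E'
from h import *
z={"tumbler":.008,"pot":.008,"jar":.008,"flacon":.008}
g={"tumbler":(.63,.054),"pot":(.57,-.01),"jar":(.635,-.01),"flacon":(.63,-.074),"tray":(.57,.275),"dish":(.579,-.275),"caddy":(.6,-.01),"mascara":(.745,.18)}
for n in ["top","scene"]:
    c=get_calibration(n); f=grab_frame(n)
    for k in g:
        r=[q for q in models.cut_out(n,k)]
        # choose mask nearest the guess
        best=None
        for q in r:
            ys,xs=np.nonzero(q["pixels"]); 
            if len(xs)<20: continue
            u=proj(c,np.array([[*g[k],.05 if k in z else .01]]))[0]
            d=np.hypot(xs.mean()-u[0],ys.mean()-u[1])
            if best is None or d<best[0]: best=(d,q)
        if best is None or best[0]>25: print(n,k,"none",best and best[0]); continue
        p,e=fit(c,best[1]["pixels"],k,g[k],z.get(k,0),0. if k in("flacon","tray","caddy") else None)
        print(n,k,np.round(p,4),"err",round(e,3),"d",round(best[0],1),best[1]["pixels"].sum())
# corner picks
c=get_calibration("top")
cr=lambda X,o:(np.array(X)+.5)/4.2-.5+np.array(o)
print("caddy far wall top outer corners",ray(c,cr([[64,48],[446,56]],[205,155]),.035).round(4).tolist())
print("caddy front corners",ray(c,cr([[58,324],[437,330]],[205,155]),.016).round(4).tolist())
print("tray",ray(c,cr([[80,36],[293,57],[242,486],[29,465]],[105,155]),.013).round(4).tolist())
E
```

```text
top tumbler [0.6293 0.051 ] err 0.03 d 1.3 523
top pot [ 0.5615 -0.0118] err 0.047 d 3.4 573
top jar [ 0.6261 -0.0139] err 0.056 d 4.3 397
top flacon [ 0.6242 -0.0748  0.1177] err 0.008 d 3.0 447
top tray [ 0.5584  0.2712 -0.1031] err 0.011 d 5.7 5325
top dish [ 0.5766 -0.2734] err 0.022 d 1.6 1442
top caddy [ 0.5994 -0.0135 -0.0198] err 0.48 d 4.8 3827
top mascara [0.7413 0.179 ] err 0.175 d 4.8 128
scene tumbler [0.6237 0.0514] err 0.039 d 7.4 1130
scene pot [ 0.555  -0.0116] err 0.152 d 6.9 879
scene jar [ 0.6219 -0.0134] err 0.094 d 3.4 507
scene flacon [ 0.6223 -0.074   0.1148] err 0.061 d 2.0 722
scene tray [ 0.5583  0.2711 -0.0897] err 0.018 d 2.6 3703
scene dish [ 0.5769 -0.2719] err 0.027 d 2.5 925
scene caddy [ 0.5994 -0.0114 -0.0301] err 1.309 d 10.5 1722
scene mascara [0.7415 0.1809] err 0.021 d 16.8 442
caddy far wall top outer corners [[0.6729, 0.0892, 0.035], [0.6691, -0.1192, 0.035]]
caddy front corners [[0.5222, 0.0926, 0.016], [0.5201, -0.1158, 0.016]]
tray [[0.6817, 0.3182, 0.013], [0.6702, 0.1981, 0.013], [0.4326, 0.222, 0.013], [0.4432, 0.3403, 0.013]]
```

Call:
send_rows([
  [1,[0.634,-0.914,0],0.268],
  [1,[0.634,-0.914,0],0.268],
  [1,[0.634,-0.914,0],0.268],
  [1,[0.634,-0.914,0],0.268],
  [1,[0.634,-0.914,0],0.268],
  [1,[0.634,-0.914,0],0.268],
  [1,[0.634,-0.914,0],0.268],
  [1,[0.634,-0.914,0],0.268],
  [1,[0.634,-0.914,0],0.268],
  [1,[0.634,-0.914,0],0.268],
  [1,[0.634,-0.914,0],0.268],
  [1,[0.634,-0.914,0],0.268],
  [1,[0.634,-0.914,0],0.268],
  [1,[0.634,-0.914,0],0.268],
  [1,[0,0,0],0],
  [1,[0,0,0],0],
], squeeze=15)

```text
clock: 4.0
tool_pos: [0.6262, 0.0513, 0.2224]
tcp_rot: [180.0, -0.1, 180.0]
contact_force: [0.3, 0.2, -0.4]
opening: 0.0877
```

```bash
python3 - <<'E'
from h import *
c=get_calibration("wrist"); f=grab_frame("wrist").copy()
print(c["fx"],c["cx"],c["cy"],(-c["R"].T@c["t"]).round(3))
def fe(X):
    P=np.asarray(X)@c["R"].T+c["t"]; th=np.arctan2(np.hypot(P[:,0],P[:,1]),P[:,2]); ph=np.arctan2(P[:,1],P[:,0])
    return np.stack([c["fx"]*th*np.cos(ph)+c["cx"],c["fy"]*th*np.sin(ph)+c["cy"]],1)
f=cv2.resize(f,(800,600),interpolation=cv2.INTER_CUBIC)
s=800/512
for (x,y,r,z,col) in [(.627,.051,.026,.118,(255,0,0)),(.5600,-.0118,.03,.096,(255,0,255)),(.626,-.0138,.026,.05,(0,255,0)),(.6235,-.0745,.013,.108,(0,0,255)),(.558,.271,.03,.005,(0,255,255))]:
    p=fe(np.stack([x+r*np.cos(a),y+r*np.sin(a),0*a+z],1))*s
    cv2.polylines(f,[p.astype(np.int32)],True,col,1)
cv2.imwrite("pics/w1.png",f[:,:,::-1])
E
```

```text
297.3186396354542 249.8311404629352 189.12074613841887 [0.558 0.052 0.384]
```

View pics/w1.png

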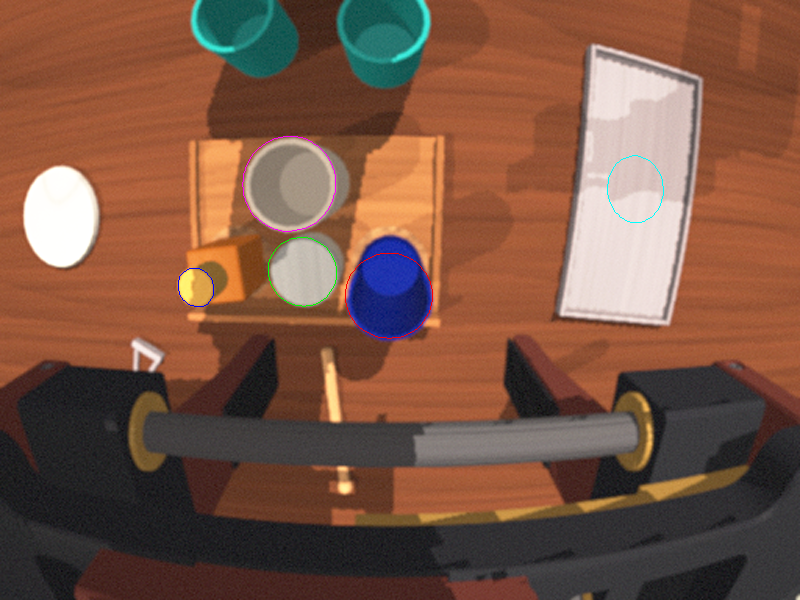

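The wrist view agrees with the fits: the overlaid rims match the tumbler (390,296), pot (290,184), jar (304,271) and flacon cap (196,287). I'll descend onto the tumbler.

Call:
send_rows([
  [1,[0,0,-0.6],0],
  [1,[0,0,-0.6],0],
  [1,[0,0,-0.6],0],
  [1,[0,0,-0.6],0],
  [1,[0,0,-0.6],0],
  [1,[0,0,-0.5],0],
  [1,[0,0,-0.4],0],
  [1,[0,0,0],0],
  [0.7,[0,0,0],0],
  [0.6,[0,0,0],0],
  [0.3,[0,0,0],0],
  [0.3,[0,0,0],0],
  [0.3,[0,0,0],0],
  [0.3,[0,0,0],0],
  [0.3,[0,0,0],0],
], squeeze=15)

```text
clock: 5.92
tool_pos: [0.627, 0.0509, 0.067]
tcp_rot: [-180.0, 0.0, -180.0]
contact_force: [0.2, -0.7, 4.7]
opening: 0.0511
```

Call:
send_rows([
  [0.3,[0,0,0.2],0],
  [0.3,[0,0,0.4],0],
  [0.3,[0,0,0.5],0],
  [0.3,[0,0,0.5],0],
  [0.3,[0,0.1,0.2],0],
  [0.3,[0.01,0.3,0],0],
  [0.3,[0.01,0.5,0],0],
  [0.3,[0.02,0.6,0],0],
  [0.3,[0.02,0.6,0],0],
  [0.3,[0.02,0.6,0],0],
  [0.3,[0.02,0.6,0],0],
  [0.3,[0.02,0.6,0],0],
  [0.3,[0.01,0.6,0],0],
  [0.3,[0.01,0.4,0],0],
  [0.3,[0.01,0.3,0],0],
  [0.3,[0,0.125,0],0],
  [0.3,[0,0,0],0],
  [0.3,[0,0,0],0],
])

```text
clock: 8.18
tool_pos: [0.6328, 0.2633, 0.1387]
tcp_rot: [-180.0, -0.0, 180.0]
contact_force: [1.5, -0.1, -1.6]
opening: 0.051
```

Call:
send_rows([
  [0.3,[0,0,-0.4],0],
  [0.3,[0,0,-0.5],0],
  [0.3,[0,0,-0.45],0],
  [0.3,[0,0,-0.25],0],
  [0.3,[0,0,-0.15],0],
  [0.3,[0,0,-0.08],0],
  [0.3,[0,0,0],0],
  [0.3,[0,0,0],0],
])

```text
clock: 9.18
tool_pos: [0.6331, 0.2642, 0.0661]
tcp_rot: [180.0, 0.1, -180.0]
contact_force: [-0.5, -0.3, -2.5]
opening: 0.0513
```

Still hanging freely. I'll lower about 2 mm more, release and rise.

Call:
send_rows([
  [0.3,[0,0,-0.03],0],
  [0.3,[0,0,-0.02],0],
  [0.3,[0,0,0],0],
  [0.65,[0,0,0],0],
  [0.75,[0,0,0],0],
  [0.9,[0,0,0],0],
  [1,[0,0,0],0],
  [1,[0,0,0],0],
  [1,[0,0,0.5],0],
  [1,[0,0,0.7],0],
  [1,[0,0,0.7],0],
  [1,[0,0,0.1],0],
  [1,[0,0,0],0],
])

```text
clock: 10.8
tool_pos: [0.6327, 0.264, 0.1439]
tcp_rot: [180.0, 0.0, -180.0]
contact_force: [0.1, 0.5, 0.4]
opening: 0.0877
```

```bash
python3 - <<'E'
from h import *
f=grab_frame("scene"); cv2.imwrite("pics/s2.png",cv2.resize(f,(800,600))[:,:,::-1])
E
```

```text
(no output)
```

View pics/s2.png

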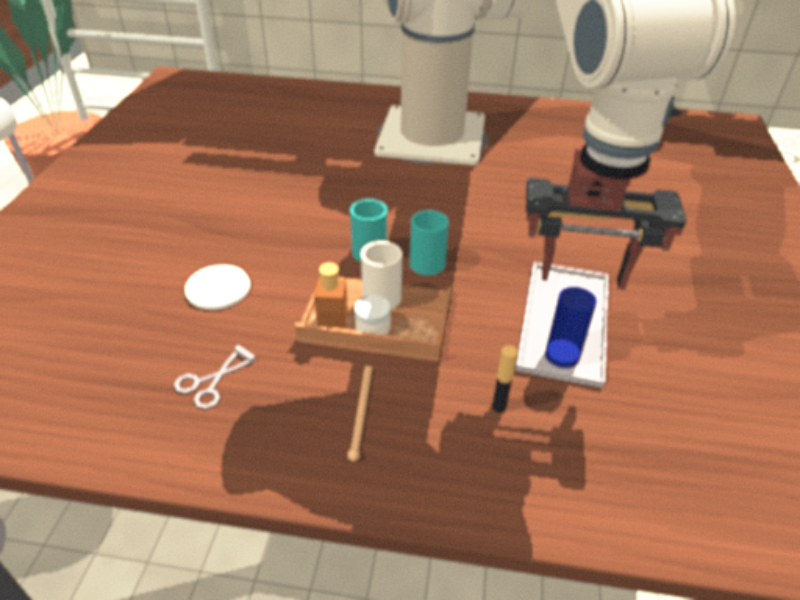

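The tumbler stands upright in the tray at (570,325). Next is the pot.

Call:
send_rows([
  [1,[-0.1,-0.4,0],0],
  [1,[-0.25,-0.95,0],0],
  [1,[-0.25,-0.95,0],0],
  [1,[-0.25,-0.95,0],0],
  [1,[-0.25,-0.95,0],0],
  [1,[-0.25,-0.95,0],0],
  [1,[-0.25,-0.95,0],0],
  [1,[-0.21,-0.8,0],0],
  [1,[0,0,0],0],
  [1,[0,0,-0.6],0],
  [1,[0,0,-0.6],0],
  [1,[0,0,-0.5],0],
  [1,[0,0,-0.4],0],
  [1,[0,0,0],0],
  [0.75,[0,0,0],0],
  [0.4,[0,0,0],0],
  [0.4,[0,0,0],0],
  [0.4,[0,0,0],0],
  [0.4,[0,0,0],0],
  [0.4,[0,0,0],0],
])

```text
clock: 13.35
tool_pos: [0.5608, -0.0121, 0.0601]
tcp_rot: [-180.0, 0.1, -180.0]
contact_force: [-0.9, -0.8, 5.9]
opening: 0.0605
```

Call:
send_rows([
  [0.4,[0,0,0.2],0],
  [0.4,[0,0,0.4],0],
  [0.4,[0,0,0.5],0],
  [0.4,[0,0,0.5],0],
  [0.4,[0,0.1,0.2],0],
  [0.4,[-0.05,0.4,0],0],
  [0.4,[-0.15,0.65,0],0],
  [0.4,[-0.2,0.75,0],0],
  [0.4,[-0.2,0.75,0],0],
  [0.4,[-0.2,0.75,0],0],
  [0.4,[-0.2,0.75,0],0],
  [0.4,[-0.2,0.75,0],0],
  [0.4,[-0.2,0.75,0],0],
  [0.4,[-0.2,0.7,0],0],
  [0.4,[-0.16,0.5,0],0],
  [0.4,[-0.1,0.3,0],0],
  [0.4,[-0.05,0.1,0],0],
  [0.4,[0,0,0],0],
  [0.4,[0,0,0],0],
])

```text
clock: 15.72
tool_pos: [0.4841, 0.2774, 0.1314]
tcp_rot: [-180.0, -0.0, 180.0]
contact_force: [0.3, 0.4, -1.1]
opening: 0.0606
```

Call:
send_rows([
  [0.4,[0,0,-0.4],0],
  [0.4,[0,0,-0.5],0],
  [0.4,[0,0,-0.45],0],
  [0.4,[0,0,-0.25],0],
  [0.4,[0,0,-0.15],0],
  [0.4,[0,0,-0.1],0],
  [0.4,[0,0,-0.03],0],
  [0.4,[0,0,0],0],
  [0.75,[0,0,0],0],
  [0.85,[0,0,0],0],
  [1,[0,0,0],0],
  [1,[0,0,0],0],
  [1,[0,0,0.4],0],
  [1,[0,0,0.7],0],
  [1,[0,0,0.7],0],
  [1,[0,0,0.4],0],
  [1,[0,0,0],0],
])

```text
clock: 17.85
tool_pos: [0.4847, 0.2784, 0.1458]
tcp_rot: [179.9, 0.1, -180.0]
contact_force: [-0.9, -1.0, -0.2]
opening: 0.088
```

Call:
send_rows([
  [1,[0.17,-0.41,0],0],
  [1,[0.3,-0.8,0],0],
  [1,[0.375,-0.95,0],0],
  [1,[0.375,-0.95,0],0],
  [1,[0.375,-0.95,0],0],
  [1,[0.375,-0.95,0],0],
  [1,[0.375,-0.95,0],0],
  [1,[0.375,-0.95,0],0],
  [1,[0.375,-0.95,0],0],
  [1,[0.375,-0.95,0],0],
  [1,[0,0,0],0],
  [1,[0,0,-0.5],0],
  [1,[0,0,-0.6],0],
  [1,[0,0,-0.5],0],
  [1,[0,0,0],0],
  [0.5,[0,0,0],0],
  [0.2,[0,0,0],0],
  [0,[0,0,0],0],
  [0,[0,0,0],0],
  [0,[0,0,0],0],
])

```text
clock: 20.35
tool_pos: [0.6228, -0.0745, 0.0805]
tcp_rot: [-180.0, 0.0, -180.0]
contact_force: [0.0, 0.6, 0.4]
opening: 0.0412
```

Call:
send_rows([
  [0,[0,0,0],0],
  [0,[0,0,0],0],
  [0,[0,0,0],0],
  [0,[0,0,0],0],
])

```text
clock: 20.85
tool_pos: [0.6227, -0.0744, 0.0802]
tcp_rot: [-180.0, -0.0, -180.0]
contact_force: [0.2, -0.4, -0.7]
opening: 0.0256
```

Call:
send_rows([
  [0,[0,0,0.2],0],
  [0,[0,0,0.4],0],
  [0,[0,0,0.5],0],
  [0,[0,0,0.5],0],
  [0,[0,0.1,0.2],0],
  [0,[-0.05,0.4,0],0],
  [0,[-0.15,0.7,0],0],
  [0,[-0.15,0.85,0],0],
  [0,[-0.15,0.85,0],0],
  [0,[-0.15,0.85,0],0],
  [0,[-0.15,0.85,0],0],
  [0,[-0.15,0.85,0],0],
  [0,[-0.15,0.85,0],0],
  [0,[-0.15,0.85,0],0],
  [0,[-0.15,0.7,0],0],
  [0,[-0.12,0.5,0],0],
  [0,[-0.1,0.24,0],0],
  [0,[0,0.05,0],0],
  [0,[0,0,0],0],
  [0,[0,0,0],0],
])

```text
clock: 23.35
tool_pos: [0.5582, 0.2704, 0.1523]
tcp_rot: [-180.0, -0.0, 180.0]
contact_force: [0.2, 0.7, -1.1]
opening: 0.026
```

```bash
python3 - <<'E'
from h import *
f=grab_frame("scene"); cv2.imwrite("pics/s3.png",cv2.resize(f,(800,600))[:,:,::-1])
E
```

```text
(no output)
```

View pics/s3.png

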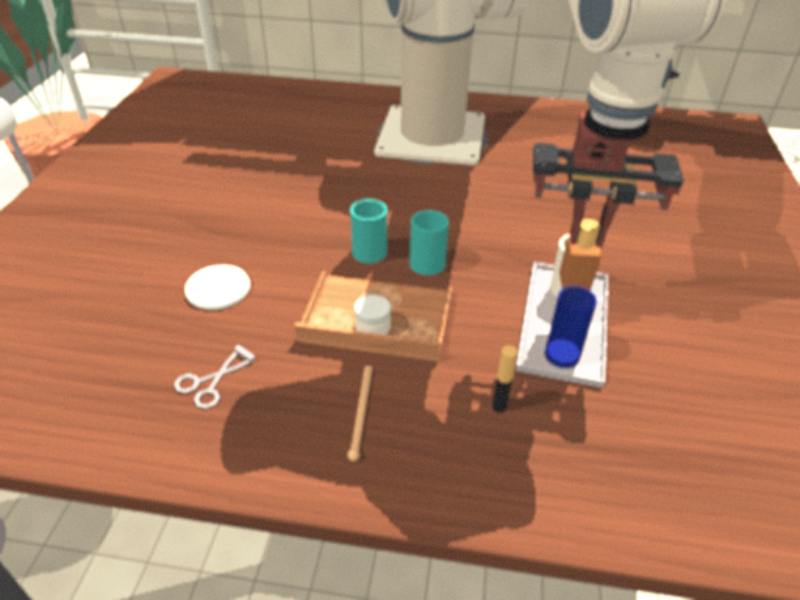

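The flacon hangs upright over the middle slot at (580,265), and the pot and tumbler stand. Lowering.

Call:
send_rows([
  [0,[0,0,-0.4],0],
  [0,[0,0,-0.5],0],
  [0,[0,0,-0.45],0],
  [0,[0,0,-0.25],0],
  [0,[0,0,-0.15],0],
  [0,[0,0,-0.1],0],
  [0,[0,0,-0.03],0],
  [0,[0,0,0],0],
  [0.35,[0,0,0],0],
  [0.5,[0,0,0],0],
  [0.7,[0,0,0],0],
  [0.8,[0,0,0],0],
  [1,[0,0,0.3],0],
  [1,[0,0,0.7],0],
  [1,[0,0,0.7],0],
  [1,[0,0,0.3],0],
  [1,[0,0,0],0],
])

```text
clock: 25.52
tool_pos: [0.5584, 0.2714, 0.1581]
tcp_rot: [180.0, 0.1, -180.0]
contact_force: [0.8, -0.7, 0.2]
opening: 0.0876
```

```bash
python3 - <<'E'
from h import *
f=grab_frame("scene"); cv2.imwrite("pics/s4.png",cv2.resize(f[100:300,150:450],(800,533))[:,:,::-1])
c=get_calibration("scene")
z={"tumbler":.005,"flacon":.005,"pot":.005}
for k,g in {"tumbler":(.633,.264),"flacon":(.558,.271),"jar":(.626,-.0138)}.items():
    r=models.cut_out("scene",k)
    if r: print(k,r[0]["score"],fit(c,r[0]["pixels"],k,g,z.get(k,.008),.117 if k=="flacon" else None))
f=grab_frame("top"); cv2.imwrite("pics/t4.png",cv2.resize(f[155:295,105:325],(800,509))[:,:,::-1])
c=get_calibration("top")
for k,g in {"jar":(.626,-.0138),"dish":(.577,-.273)}.items():
    r=models.cut_out("top",k)
    if r: print(k,r[0]["score"],fit(c,r[0]["pixels"],k,g,.008 if k=="jar" else 0,None))
E
```

```text
tumbler 0.77 (array([0.63548547, 0.2650612 ]), np.float64(0.01052739033748536))
flacon 0.77 (array([ 0.46858301,  0.2852983 , -0.17449029]), np.float64(2.4988045614412857))
jar 0.89 (array([ 0.62480113, -0.01265516]), np.float64(0.08211895656227029))
jar 0.94 (array([ 0.62668033, -0.01319737]), np.float64(0.012760151133444014))
dish 0.85 (array([ 0.57661079, -0.27342981]), np.float64(0.010944500471760292))
```

View pics/s4.png

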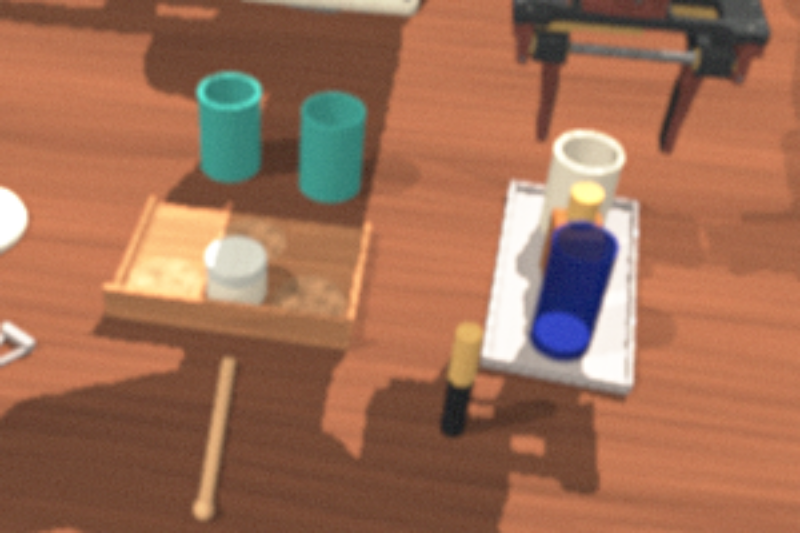

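View pics/t4.png

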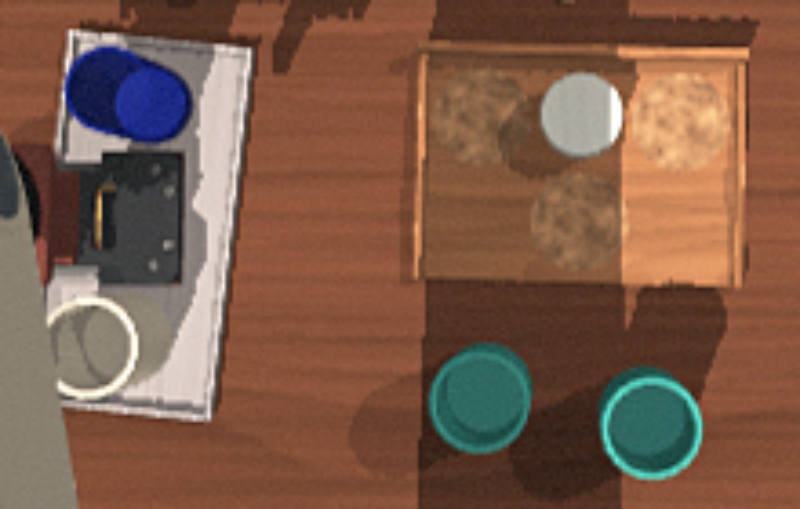

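All three stand in the tray: tumbler (128,95), pot (90,345) and the flacon under the hand. The empty pads show at (481,116), (682,121) and (577,222), so I'll work out where they are.

```bash
python3 - <<'E'
from h import *
c=get_calibration("top")
X=(np.array([[481,116],[682,121],[577,222]])+.5)/3.636-.5+np.array([105,155])
P=ray(c,X,.008); print(P.round(4))
# rigid fit w/ jar
m=np.array([[.030,.064],[.030,-.064],[-.036,0],[.030,0]]); w=np.r_[P[:,:2],[[.6266,-.0133]]]
mc,wc=m.mean(0),w.mean(0); H=(m-mc).T@(w-wc); t=np.arctan2(H[0,1]-H[1,0],H[0,0]+H[1,1]); R=np.array([[np.cos(t),-np.sin(t)],[np.sin(t),np.cos(t)]])
print(t,((m-mc)@R.T+wc).round(4))
E
```

```text
[[ 0.6279  0.051   0.008 ]
 [ 0.6252 -0.0786  0.008 ]
 [ 0.5599 -0.0112  0.008 ]]
-0.02544023585275457 [[ 0.628   0.0505]
 [ 0.6248 -0.0774]
 [ 0.5604 -0.0118]
 [ 0.6264 -0.0134]]
```

Call:
send_rows([
  [1,[0.1,-0.41,0],0],
  [1,[0.23,-0.95,0],0],
  [1,[0.23,-0.95,0],0],
  [1,[0.23,-0.95,0],0],
  [1,[0.23,-0.95,0],0],
  [1,[0.23,-0.95,0],0],
  [1,[0.23,-0.95,0],0],
  [1,[0.23,-1,0],0],
  [1,[0,0,-0.3],0],
  [1,[0,0,-0.7],0],
  [1,[0,0,-0.7],0],
  [1,[0,0,-0.7],0],
  [1,[0,0,-0.6],0],
  [1,[0,0,-0.3],0],
  [1,[0,0,-0.15],0],
  [1,[0,0,0],0],
  [0.7,[0,0,0],0],
  [0.3,[0,0,0],0],
  [0.3,[0,0,0],0],
  [0.3,[0,0,0],0],
])

```text
clock: 28.38
tool_pos: [0.6265, -0.0132, 0.0193]
tcp_rot: [-180.0, 0.0, -180.0]
contact_force: [-0.2, 1.0, 2.8]
opening: 0.0519
```

Call:
send_rows([
  [0.3,[0,0,0],0],
  [0.3,[0,0,0],0],
])

```text
clock: 28.62
tool_pos: [0.6265, -0.0132, 0.0193]
tcp_rot: [-180.0, 0.0, -180.0]
contact_force: [-0.0, -0.7, 2.6]
opening: 0.0515
```

Call:
send_rows([
  [0.3,[0,0,0.2],0],
  [0.3,[0,0,0.4],0],
  [0.3,[0,0,0.5],0],
  [0.3,[0,0,0.4],0],
  [0.3,[-0.05,-0.3,0],0],
  [0.3,[-0.1,-0.6,0],0],
  [0.3,[-0.15,-0.8,0],0],
  [0.3,[-0.15,-0.8,0],0],
  [0.3,[-0.15,-0.8,0],0],
  [0.3,[-0.15,-0.8,0],0],
  [0.3,[-0.15,-0.8,0],0],
  [0.3,[-0.15,-0.7,0],0],
  [0.3,[-0.1,-0.5,0],0],
  [0.3,[-0.095,-0.3,0],0],
  [0.3,[0,-0.095,0],0],
  [0.3,[0,0,-0.3],0],
  [0.3,[0,0,-0.4],0],
  [0.3,[0,0,-0.4],0],
  [0.3,[0,0,-0.15],0],
  [0.3,[0,0,0],0],
])

```text
clock: 31.12
tool_pos: [0.5761, -0.2726, 0.0281]
tcp_rot: [180.0, -0.1, -180.0]
contact_force: [-0.2, 0.6, 0.6]
opening: 0.0516
```

Call:
send_rows([
  [0.3,[0,0,-0.08],0],
  [0.3,[0,0,-0.06],0],
  [0.3,[0,0,-0.03],0],
  [0.3,[0,0,0],0],
  [0.65,[0,0,0],0],
  [0.75,[0,0,0],0],
  [0.9,[0,0,0],0],
  [1,[0,0,0],0],
  [1,[0,0,0.4],0],
  [1,[0,0,0.7],0],
  [1,[0,0,0.7],0],
  [1,[0,0,0.7],0],
  [1,[0,0,0.7],0],
  [1,[0,0,0],0],
])

```text
clock: 32.88
tool_pos: [0.5782, -0.2738, 0.1536]
tcp_rot: [-179.9, 0.3, -180.0]
contact_force: [1.2, 1.0, 0.2]
opening: 0.0879
```

```bash
python3 - <<'E'
from h import *
f=grab_frame("scene"); cv2.imwrite("pics/s5.png",cv2.resize(f[100:300,80:420],(800,471))[:,:,::-1])
c=get_calibration("scene")
for k,g,z in [("jar",(.5767,-.273),.01),("flacon",(.558,.271),.005),("pot",(.484,.278),.005)]:
    for q in models.cut_out("scene",k)[:3]: print("s",k,q["score"],fit(c,q["pixels"],k,g,z,None))
f=grab_frame("top"); cv2.imwrite("pics/t5.png",cv2.resize(f[155:295,105:385],(800,400))[:,:,::-1])
c=get_calibration("top")
for k,g,z in [("flacon",(.558,.271),.005),("pot",(.484,.278),.005),("tumbler",(.633,.264),.005)]:
    for q in models.cut_out("top",k)[:3]: print("t",k,q["score"],fit(c,q["pixels"],k,g,z,.1 if k=="flacon" else None))
E
```

```text
s jar 0.94 (array([ 0.578378  , -0.27096082]), np.float64(0.05347055522809351))
s flacon 0.56 (array([0.50715519, 0.27463049]), np.float64(1.956963066053726))
s pot 0.91 (array([-1.486    ,  1.2076875]), np.float64(0.9168093969726041))
s pot 0.87 (array([-1.486    ,  1.2076875]), np.float64(0.9127708506018344))
s pot 0.79 (array([0.47462242, 0.2804669 ]), np.float64(0.5544962623230811))
t flacon 0.97 (array([0.55959672, 0.27007716, 0.13478923]), np.float64(0.06948207079995602))
t pot 0.95 (array([0.48465559, 0.27749014]), np.float64(0.015185341206177207))
t pot 0.93 (array([0.4546561 , 0.04622675]), np.float64(0.019169749165217083))
t pot 0.73 (array([0.57123721, 0.01278336]), np.float64(1.7776296573720811))
t tumbler 0.72 (array([0.63665567, 0.26395023]), np.float64(0.020220116046831403))
```

View pics/s5.png

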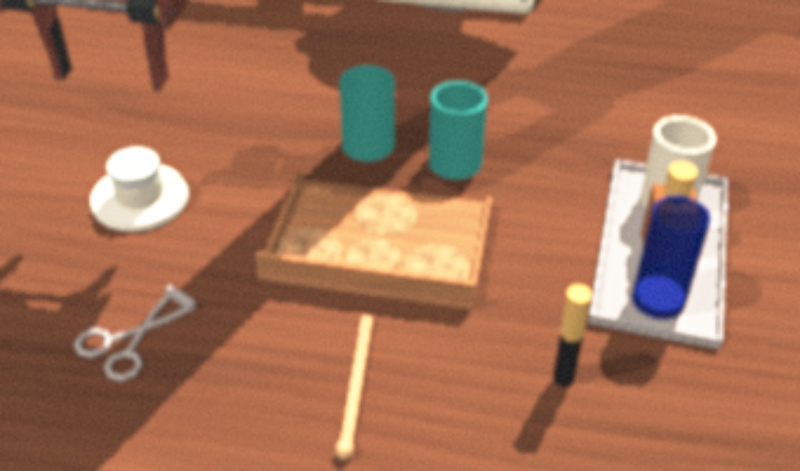

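View pics/t5.png

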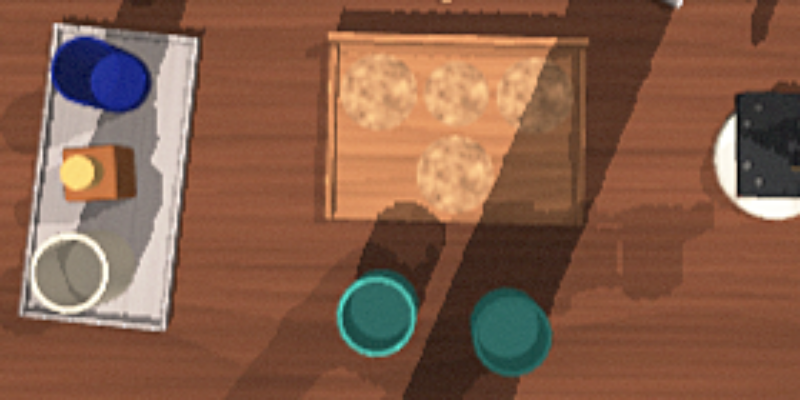

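The jar stands on the dish and the tray items are upright: tumbler (95,75), flacon (95,172) and pot (70,272). The flacon goes back first.

Call:
send_rows([
  [1,[-0.03,0.41,0],0],
  [1,[-0.03,0.9,0],0],
  [1,[-0.03,0.95,0],0],
  [1,[-0.03,0.95,0],0],
  [1,[-0.03,0.95,0],0],
  [1,[-0.03,0.95,0],0],
  [1,[-0.03,0.95,0],0],
  [1,[-0.03,0.95,0],0],
  [1,[-0.03,0.95,0],0],
  [1,[-0.03,0.95,0],0],
  [1,[-0.03,0.95,0],0],
  [1,[-0.03,0.95,0],0],
  [1,[-0.03,0.95,0],0],
  [1,[-0.03,0.9,0],0],
  [1,[-0.03,0.95,0],0],
  [1,[0,0,0],0],
  [1,[0,0,-0.4],0],
  [1,[0,0,-0.6],0],
  [1,[0,0,-0.6],0],
  [1,[0,0,-0.28],0],
])

```text
clock: 35.78
tool_pos: [0.5572, 0.2697, 0.0728]
tcp_rot: [-179.9, -0.2, 179.9]
contact_force: [0.6, -0.0, 0.6]
opening: 0.0877
```

Call:
send_rows([
  [1,[0,0,0],0],
  [0.6,[0,0,0],0],
  [0.3,[0,0,0],0],
  [0,[0,0,0],0],
  [0,[0,0,0],0],
  [0,[0,0,0],0],
  [0,[0,0,0],0],
  [0,[0,0,0],0],
  [0,[0,0,0],0],
])

```text
clock: 36.9
tool_pos: [0.5585, 0.2714, 0.075]
tcp_rot: [-180.0, -0.0, -180.0]
contact_force: [-0.1, 0.2, -0.4]
opening: 0.0257
```

Call:
send_rows([
  [0,[0,0,0.2],0],
  [0,[0,0,0.4],0],
  [0,[0,0,0.5],0],
  [0,[0,0,0.5],0],
  [0,[0,-0.1,0.2],0],
  [0,[0.05,-0.4,0],0],
  [0,[0.15,-0.7,0],0],
  [0,[0.15,-0.85,0],0],
  [0,[0.15,-0.85,0],0],
  [0,[0.15,-0.85,0],0],
  [0,[0.15,-0.85,0],0],
  [0,[0.15,-0.85,0],0],
  [0,[0.15,-0.85,0],0],
  [0,[0.15,-0.85,0],0],
  [0,[0.15,-0.7,0],0],
  [0,[0.15,-0.5,0],0],
  [0,[0.1,-0.3,0],0],
  [0,[0,-0.05,0],0],
  [0,[0,0,0],0],
  [0,[0,0,0],0],
])

```text
clock: 39.4
tool_pos: [0.6244, -0.0758, 0.1471]
tcp_rot: [180.0, -0.0, -179.9]
contact_force: [-0.0, 0.2, -1.0]
opening: 0.0255
```

Call:
send_rows([
  [0,[0,-0.02,-0.4],0],
  [0,[0,0,-0.5],0],
  [0,[0,0,-0.4],0],
  [0,[0,0,-0.2],0],
  [0,[0,0,-0.1],0],
  [0,[0,0,-0.08],0],
  [0,[0,0,-0.04],0],
  [0,[0,0,0],0],
  [0,[0,0,0],0],
])

```text
clock: 40.52
tool_pos: [0.6248, -0.0775, 0.0786]
tcp_rot: [-180.0, 0.0, -180.0]
contact_force: [-0.1, 0.1, -0.9]
opening: 0.026
```

Call:
send_rows([
  [0,[0,0,-0.015],0],
  [0,[0,0,0],0],
  [0.35,[0,0,0],0],
  [0.5,[0,0,0],0],
  [0.7,[0,0,0],0],
  [1,[0,0,0],0],
  [1,[0,0,0],0],
  [1,[0,0,0.4],0],
  [1,[0,0,0.7],0],
  [1,[0,0,0.7],0],
  [1,[0,0,0],0],
])

```text
clock: 41.9
tool_pos: [0.6265, -0.0777, 0.1529]
tcp_rot: [-180.0, 0.3, -180.0]
contact_force: [-0.9, 0.4, -0.1]
opening: 0.0878
```

Call:
send_rows([
  [1,[-0.15,0.4,0],0],
  [1,[-0.35,0.9,0],0],
  [1,[-0.375,0.95,0],0],
  [1,[-0.375,0.95,0],0],
  [1,[-0.375,0.95,0],0],
  [1,[-0.375,0.95,0],0],
  [1,[-0.375,0.95,0],0],
  [1,[-0.375,0.95,0],0],
  [1,[-0.375,0.95,0],0],
  [1,[-0.375,0.93,0],0],
  [1,[0,0,0],0],
  [1,[0,0,-0.4],0],
  [1,[0,0,-0.7],0],
  [1,[0,0,-0.7],0],
  [1,[0,0,-0.4],0],
  [1,[0,0,-0.1],0],
  [1,[0,0,0],0],
])

```text
clock: 44.02
tool_pos: [0.4848, 0.2776, 0.0577]
tcp_rot: [-180.0, -0.0, 180.0]
contact_force: [0.1, -0.2, 1.5]
opening: 0.088
```

Call:
send_rows([
  [0.75,[0,0,0],0],
  [0.4,[0,0,0],0],
  [0.4,[0,0,0],0],
  [0.4,[0,0,0],0],
  [0.4,[0,0,0],0],
  [0.4,[0,0,0],0],
])

```text
clock: 44.78
tool_pos: [0.4848, 0.2781, 0.0581]
tcp_rot: [180.0, 0.0, -180.0]
contact_force: [-0.6, 0.6, 5.4]
opening: 0.0603
```

Call:
send_rows([
  [0.4,[0,0,0.2],0],
  [0.4,[0,0,0.4],0],
  [0.4,[0,0,0.5],0],
  [0.4,[0,0,0.5],0],
  [0.4,[0,-0.1,0.2],0],
  [0.4,[0.05,-0.4,0],0],
  [0.4,[0.15,-0.65,0],0],
  [0.4,[0.2,-0.75,0],0],
  [0.4,[0.2,-0.75,0],0],
  [0.4,[0.2,-0.75,0],0],
  [0.4,[0.2,-0.75,0],0],
  [0.4,[0.2,-0.75,0],0],
  [0.4,[0.2,-0.75,0],0],
  [0.4,[0.2,-0.7,0],0],
  [0.4,[0.15,-0.5,0],0],
  [0.4,[0.1,-0.3,0],0],
  [0.4,[0.04,-0.085,0],0],
  [0.4,[0,0,0],0],
  [0.4,[0,0,0],0],
])

```text
clock: 47.15
tool_pos: [0.5599, -0.0109, 0.1296]
tcp_rot: [180.0, -0.0, -179.9]
contact_force: [0.9, -0.3, -1.7]
opening: 0.0604
```

Call:
send_rows([
  [0.4,[0,0,-0.4],0],
  [0.4,[0,0,-0.5],0],
  [0.4,[0,0,-0.4],0],
  [0.4,[0,0,-0.2],0],
  [0.4,[0,0,-0.1],0],
  [0.4,[0,0,-0.07],0],
  [0.4,[0,0,-0.03],0],
  [0.4,[0,0,0],0],
  [0.4,[0,0,0],0],
])

```text
clock: 48.28
tool_pos: [0.5604, -0.0116, 0.062]
tcp_rot: [-180.0, 0.0, -180.0]
contact_force: [-0.5, 0.5, -2.1]
opening: 0.0606
```

Call:
send_rows([
  [0.4,[0,0,-0.03],0],
  [0.4,[0,0,0],0],
  [0.75,[0,0,0],0],
  [0.85,[0,0,0],0],
  [1,[0,0,0],0],
  [1,[0,0,0],0],
  [1,[0,0,0.4],0],
  [1,[0,0,0.7],0],
  [1,[0,0,0.7],0],
  [1,[0,0,0.4],0],
  [1,[0,0,0],0],
])

```text
clock: 49.65
tool_pos: [0.561, -0.0116, 0.15]
tcp_rot: [-180.0, 0.2, -180.0]
contact_force: [-0.1, -0.1, 0.1]
opening: 0.0874
```

```bash
python3 - <<'E'
from h import *
f=grab_frame("scene"); cv2.imwrite("pics/s6.png",cv2.resize(f[100:300,80:420],(800,471))[:,:,::-1])
c=get_calibration("scene")
for k,g,z in [("jar",(.5767,-.273),.01),("flacon",(.6235,-.0745),.008),("pot",(.5604,-.0118),.008),("tumbler",(.633,.264),.005)]:
    for q in models.cut_out("scene",k)[:1]: print("s",k,q["score"],fit(c,q["pixels"],k,g,z,.1 if k=="flacon" else None))
E
```

```text
s jar 0.7 (array([ 0.57849974, -0.27070629]), np.float64(0.054368000213727494))
s flacon 0.77 (array([ 0.62458263, -0.07668182,  0.16277498]), np.float64(0.03278795070940929))
s pot 0.69 (array([ 0.55883739, -0.01085473]), np.float64(0.04863657309907345))
s tumbler 0.86 (array([0.63496662, 0.2655353 ]), np.float64(0.010242614495423092))
```

View pics/s6.png

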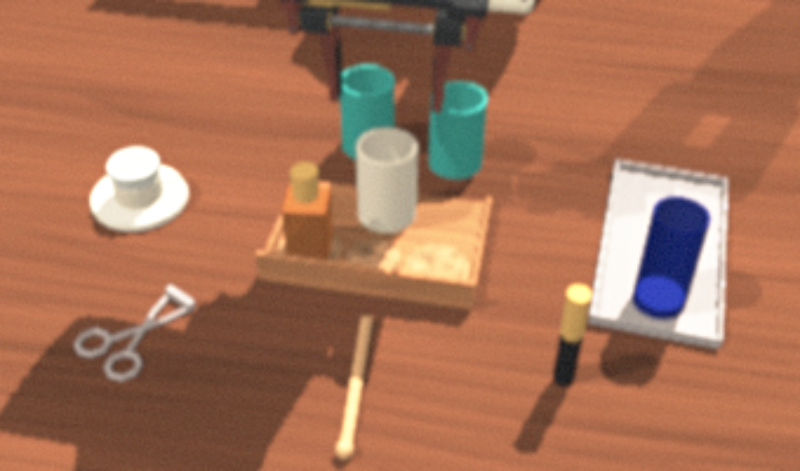

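The flacon and pot are back on their pads and upright. Now the tumbler.

Call:
send_rows([
  [1,[0.12,0.4,0],0],
  [1,[0.25,0.93,0],0],
  [1,[0.25,0.93,0],0],
  [1,[0.25,0.93,0],0],
  [1,[0.25,0.93,0],0],
  [1,[0.25,0.93,0],0],
  [1,[0.25,0.93,0],0],
  [1,[0.24,0.93,0],0],
  [1,[0,0,0],0],
  [1,[0,0,-0.4],0],
  [1,[0,0,-0.7],0],
  [1,[0,0,-0.7],0],
  [1,[0,0,-0.35],0],
  [1,[0,0,0],0],
  [0.7,[0,0,0],0],
  [0.3,[0,0,0],0],
  [0.3,[0,0,0],0],
  [0.3,[0,0,0],0],
  [0.3,[0,0,0],0],
  [0.3,[0,0,0],0],
])

```text
clock: 52.4
tool_pos: [0.6348, 0.2648, 0.0629]
tcp_rot: [180.0, 0.0, -180.0]
contact_force: [0.4, -0.3, 4.1]
opening: 0.0511
```

Call:
send_rows([
  [0.3,[0,0,0.2],0],
  [0.3,[0,0,0.4],0],
  [0.3,[0,0,0.5],0],
  [0.3,[0,0,0.5],0],
  [0.3,[0,-0.1,0.2],0],
  [0.3,[-0.01,-0.3,0],0],
  [0.3,[-0.01,-0.5,0],0],
  [0.3,[-0.02,-0.6,0],0],
  [0.3,[-0.02,-0.6,0],0],
  [0.3,[-0.02,-0.6,0],0],
  [0.3,[-0.02,-0.6,0],0],
  [0.3,[-0.02,-0.6,0],0],
  [0.3,[-0.02,-0.6,0],0],
  [0.3,[-0.02,-0.4,0],0],
  [0.3,[-0.01,-0.3,0],0],
  [0.3,[0,-0.16,0],0],
  [0.3,[0,0,0],0],
  [0.3,[0,0,0],0],
])

```text
clock: 54.65
tool_pos: [0.6278, 0.0509, 0.1345]
tcp_rot: [180.0, 0.0, -179.9]
contact_force: [-0.4, -0.8, -2.8]
opening: 0.0508
```

Call:
send_rows([
  [0.3,[0,0,-0.4],0],
  [0.3,[0,0,-0.5],0],
  [0.3,[0,0,-0.4],0],
  [0.3,[0,0,-0.2],0],
  [0.3,[0,0,-0.1],0],
  [0.3,[0,0,-0.07],0],
  [0.3,[0,0,-0.03],0],
  [0.3,[0,0,0],0],
  [0.3,[0,0,0],0],
])

```text
clock: 55.78
tool_pos: [0.6279, 0.0504, 0.0668]
tcp_rot: [180.0, 0.0, -180.0]
contact_force: [-0.7, -0.1, -1.9]
opening: 0.0511
```

Call:
send_rows([
  [0.3,[0,0,-0.03],0],
  [0.3,[0,0,0],0],
  [0.65,[0,0,0],0],
  [0.75,[0,0,0],0],
  [1,[0,0,0],0],
  [1,[0,0,0],0],
  [1,[0,0,0],0],
  [1,[0,0,0.4],0],
  [1,[0,0,0.7],0],
  [1,[0,0,0.8],0],
  [1,[0,0,0.8],0],
  [1,[0,0,0.8],0],
  [1,[0,0.6,0.4],0],
  [1,[-0.2,0.9,0],0],
  [1,[-0.2,0.9,0],0],
  [1,[-0.2,0.9,0],0],
  [1,[-0.2,0.9,0],0],
  [1,[-0.2,0.9,0],0],
  [1,[0,0.4,0],0],
  [1,[0,0,0],0],
])

```text
clock: 58.28
tool_pos: [0.588, 0.2709, 0.2218]
tcp_rot: [180.0, 0.0, -179.9]
contact_force: [0.0, -0.2, -0.6]
opening: 0.0882
```

```bash
python3 - <<'E'
from h import *
G=[("jar",(.5767,-.273),.01),("dish",(.5767,-.273),0),("flacon",(.6235,-.0745),.008),("pot",(.5604,-.0118),.008),("tumbler",(.628,.05),.008),("mascara",(.741,.18),0)]
for n in ["scene","top"]:
    f=grab_frame(n); cv2.imwrite(f"pics/{n}7.png",cv2.resize(f,(800,600),interpolation=cv2.INTER_CUBIC)[:,:,::-1])
    c=get_calibration(n)
    for k,g,z in G:
        out=[(round(e,3),np.round(p,4).tolist()) for q in models.cut_out(n,k)[:3] for p,e in [fit(c,q["pixels"],k,g,z,.1 if k=="flacon" else None)]]
        print(n,k,min(out) if out else None)
print(readout.read_state()["clock"])
E
```

```text
scene jar (np.float64(0.049), [0.5786, -0.2713])
scene dish (np.float64(0.755), [0.577, -0.2729])
scene flacon (np.float64(0.054), [0.6199, -0.0778, 0.2383])
scene pot (np.float64(0.058), [0.5587, -0.0106])
scene tumbler (np.float64(0.044), [0.6238, 0.0504])
scene mascara (np.float64(0.085), [0.7413, 0.18])
top jar (np.float64(0.018), [0.5768, -0.272])
top dish (np.float64(0.469), [0.5766, -0.2735])
top flacon (np.float64(0.037), [0.6255, -0.0776, 0.159])
top pot (np.float64(0.046), [0.5604, -0.0118])
top tumbler (np.float64(0.024), [0.6294, 0.05])
top mascara (np.float64(0.469), [0.7437, 0.1817])
58.975
```

View pics/scene7.png

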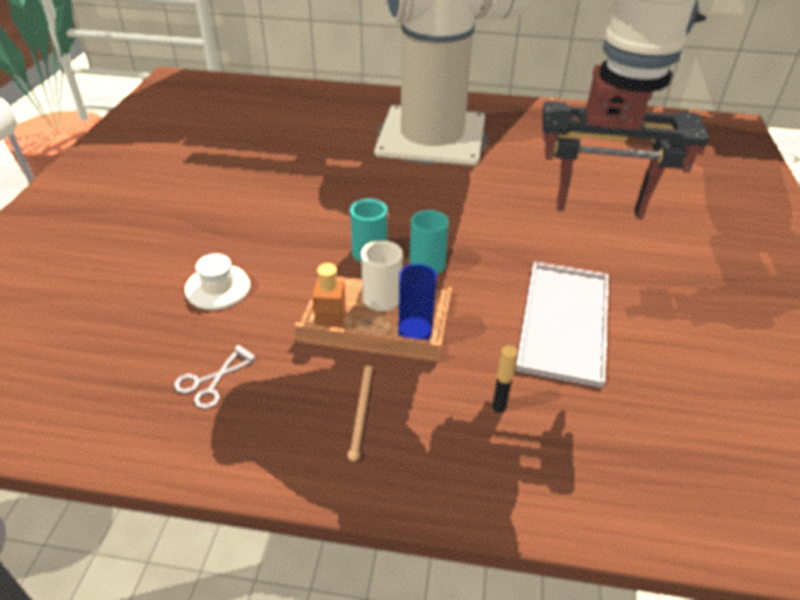

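View pics/top7.png

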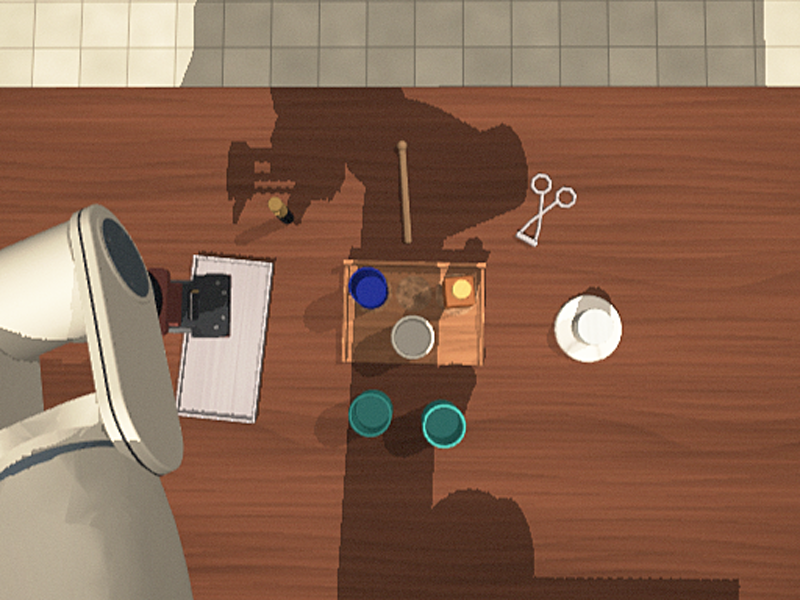

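Everything is in place. The jar is on the dish at (593,326), and the tumbler (368,288), flacon (460,290) and pot (413,337) stand upright on their pads. The bystanders haven't moved, and the arm is clear and still.

```bash
python3 -c "
from rig import close_job
print(close_job())"
```

```text
the job is handed in; nothing more can be done
None
```

The job is done and handed in at about 59 s of the 122 s allowed. I stood the tumbler, the white pot and the flacon aside in the tray. Then I set the jar on the marble dish and put the three back on their own pads: flacon, pot, tumbler.

**Last checks:**
- **Upright:** The pictures from both fixed cameras show all four things standing upright.
- **Positions, top camera:** The jar is about 2 mm from the middle of the dish. The tumbler, pot and flacon are about 1.5 mm or less from their pad centres.
- **Bystanders:** The mascara tube, hair stick, curler and both turquoise look-alikes look unmoved.

**Checks that disagreed:**
- **Scene camera, tumbler and flacon:** It puts them 4–5 mm nearer the robot than the top camera does. It showed the same difference for the tumbler before I moved anything, so I take it as measurement error.
- **Poor final fits:** The last fits were poor for the dish, which the jar partly hides, and for the mascara tube from the top. For those I relied on the earlier dish fits, and on the pictures and the scene-camera fit for the mascara tube.
- **Flacon turn:** It may stand turned a few degrees from where it was.

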